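# Weigh the bird blank

## Task

Someone left a gouge on the pan of the bench scale: lay it down inside the shallow plywood tool tray, wholly within the walls. Then take the bird-shaped wooden blank and set it upright in the middle of the empty scale pan, lengthwise along the pan, so that no part of it hangs over the pan's edges. Let go of both, do not drop anything, and do not shift the other things on the bench.

Things in the scene. Friction and masses are not known exactly. Their poses are not given: they have to be found in the camera images.
- pan_center (a point): Centre of the top face of the steel pan of the dark bench scale. The pan is a flat, level, rigid rectangle without rim, 115 mm along this frame's x and 165 mm along its y, 60 mm above the bench, 20 mm proud of the scale's base; z is up.
- gouge_handle (a point): Carver's gouge, 185 mm long, about 160 g, loose, lying flat on the pan at the start, its blade sticking out beyond the edge. This point is the centre of its dark wooden handle (110 mm long, 28 by 28 mm, rounded edges), half-way up. x points from handle to blade, z up. Ferrule and blade (22 mm across at most) run from 55 to 130 mm along +x and are light: grip the handle here.
- gouge_butt (a point): Rear end of the gouge's handle, on its axis, 55 mm behind the handle centre (-x), 14 mm above what the gouge lies on.
- gouge_tip (a point): Cutting end of the gouge's blade, on its axis, 130 mm ahead of the handle centre (+x), 14 mm above what the gouge lies on.
- tray: Shallow open plywood tool tray, fixed and empty. Outside 290 mm along its x, 135 mm along its y, 30 mm high; walls 8 mm, so inside 274 by 119 mm; floor 8 mm thick. Origin at the centre of its underside, on the bench. It stands on one side of the scale, the bird blank on the other.
- bird: The bird blank's frame: origin on its flat underside, 38 mm below bird_center, same axes. Bare light wood, sawn in profile from a 50 mm board, about 220 g, loose; it starts upright on the bench. Its rounded head, at the +x end, is the highest part, 76 mm above the underside. Either end of the bird may face either end of the pan.
- bird_center (a point): Bird-shaped wooden blank: the middle of its outline, half-way up (38 mm above its flat underside). x is its length, towards the beak: 130 mm from tail tip (-65) to beak tip (+65). y is across: flat parallel flanks 50 mm apart, from x = -50 to +36 mm, 50 mm tall, to be gripped from above. z up.
- bird_corner_a (a point): Corner of the rectangle 130 by 50 mm that encloses the bird blank seen from above, at x = 65, y = 25 mm in the bird's frame, at the height of its underside.
- bird_corner_b (a point): Corner of the rectangle 130 by 50 mm that encloses the bird blank seen from above, at x = 65, y = -25 mm in the bird's frame, at the height of its underside.
- bird_corner_c (a point): Corner of the rectangle 130 by 50 mm that encloses the bird blank seen from above, at x = -65, y = 25 mm in the bird's frame, at the height of its underside.
- bird_corner_d (a point): Corner of the rectangle 130 by 50 mm that encloses the bird blank seen from above, at x = -65, y = -25 mm in the bird's frame, at the height of its underside.
- mallet_center (a point): Carver's mallet standing on its round head (100 mm across, 130 mm high), handle upwards to 265 mm. Point on its axis 70 mm up. Bystander, loose, to be left where it is.
- jar_center (a point): Amber wax jar with steel cap, 72 mm across, 75 mm high. Point at its centre. Bystander, loose, to be left where it is.
- offcut_center (a point): Rectangular light wood offcut 90 by 70 by 45 mm. Point at its centre. Bystander, loose, to be left where it is.
- stone_center (a point): Grey whetstone 60 by 120 by 25 mm. Point at its centre. Bystander, loose, to be left where it is.
- wedge_center (a point): Low dark wooden slat 90 by 35 by 22 mm. Point at its centre. Bystander, loose, to be left where it is.
- blank_center (a point): Round light wood bowl blank, 130 mm across, 50 mm high. Point at its centre. Bystander, loose, to be left where it is.
- gouge: The gouge's body frame: origin under the handle centre, on its underside; axes as gouge_handle.
- scale: Dark bench scale, fixed, base 200 mm (x) by 190 mm (y), with a grey sloping display at its -x end. Origin at the centre of its base, on the bench; the pan's centre is 35 mm along +x and 60 mm up; axes as pan_center.
Mind the look-alikes: they are no part of the job. What is shaped like the bird but green or yellow is not meant.

How it is judged (in metres and radians):
On the way:
1. the gouge lies wholly inside the tray, released (x of gouge_butt in the frame of tray between -0.138 and 0.138 m and y of gouge_butt in the frame of tray between -0.062 and 0.062 m and z of gouge_butt in the frame of tray between 0 and 0.035 m and x of gouge_tip in the frame of tray between -0.138 and 0.138 m and y of gouge_tip in the frame of tray between -0.062 and 0.062 m and z of gouge_tip in the frame of tray between 0 and 0.035 m and contact force between the fingers and gouge below 0.1 N and linear speed of gouge below 0.05 m/s), for 0.2 s.
At the end, for the whole second after the job is handed in: The bird blank stands upright (0.1 rad), at rest on the pan, its enclosing 130 x 50 mm rectangle wholly within the pan's outline, its middle within 20 mm of the pan's centre; both ends of the gouge lie inside the tray, under 35 mm above its underside; both released and at rest (x of bird_corner_a in the frame of pan_center between -0.0575 and 0.0575 m and y of bird_corner_a in the frame of pan_center between -0.0825 and 0.0825 m and x of bird_corner_b in the frame of pan_center between -0.0575 and 0.0575 m and y of bird_corner_b in the frame of pan_center between -0.0825 and 0.0825 m and x of bird_corner_c in the frame of pan_center between -0.0575 and 0.0575 m and y of bird_corner_c in the frame of pan_center between -0.0825 and 0.0825 m and x of bird_corner_d in the frame of pan_center between -0.0575 and 0.0575 m and y of bird_corner_d in the frame of pan_center between -0.0825 and 0.0825 m and horizontal distance between bird_center and pan_center below 0.02 m and angle between bird's own z axis and vertical below 0.1 rad and contact force between bird and scale above 0.5 N and contact force between each of bird, the fingers and gouge below 0.1 N and linear speed of each of bird, gouge below 0.03 m/s and contact force between the fingers and bird below 0.1 N and x of gouge_butt in the frame of tray between -0.138 and 0.138 m and y of gouge_butt in the frame of tray between -0.062 and 0.062 m and z of gouge_butt in the frame of tray between 0 and 0.035 m and x of gouge_tip in the frame of tray between -0.138 and 0.138 m and y of gouge_tip in the frame of tray between -0.062 and 0.062 m and z of gouge_tip in the frame of tray between 0 and 0.035 m); the robot touches nothing.
It fails at once if one of the other loose things is shifted by more than 30 mm (distance of any of mallet_center, jar_center, offcut_center, stone_center, wedge_center, blank_center from where it was at the start of the episode above 0.03 m).
It fails at once if the bird blank is dropped (falls free faster than 0.75 m/s, about 30 mm) (linear speed of bird above 0.75 m/s and contact force between the fingers and bird below 0.1 N).
It fails at once if the gouge is dropped (falls free faster than 0.75 m/s, about 30 mm) (linear speed of gouge above 0.75 m/s and contact force between the fingers and gouge below 0.1 N).
It also fails if it takes over 64 s, if anything falls off the work surface, if the arm or the gripper's body presses on something with over 40 N, if the wrist force passes 120 N, or if a joint passes its speed limit or range.

## Robot

A 7-joint arm with a two-finger parallel gripper is mounted at the origin on the work surface. World frame = base frame: x ahead of the robot, y to its left, z up, the work surface at z = 0. Lengths are in mm, angles in rad, forces in N, time in s.
With the tool pointing down it reaches from about 400 to 850 mm from the base axis. Payload 10.4 kg.
Tool frame: the origin (TCP) lies midway between the tips of the shut fingers; the grasp point (between the pads) lies 19 mm behind it; z points along the fingers, y is the line along which they close (so a half turn about z gives the same grasp; the last joint's range is limited). The gripper opens to 85 mm and grips with 20 to 120 N. Pads are 22 mm wide; open, the fingers measure 114 mm over their backs; the gripper's body (76 mm by 85 mm) begins 54 mm behind the grasp point. The pads swing forward as they close: fully open they stand 13 mm farther back than shut.
Start: joints at [1.213, 0.332, -0.065, 1.46, 0.022, 1.35, -0.088], TCP at [205.385, -590.312, 231.338] pointing down, gripper open.
Joint ranges: [-2.6, 2.6], [-0.5, 2.12], [-1.47, 1.34], [0.16, 2.42], [-1.27, 4.41], [0.06, 2.06], [-2.6, 2.6]. Speed limits (rad/s): [2.22, 2.22, 2.79, 2.79, 3.14, 3.14, 3.14].

## Interface

Orientations are given as a unit quaternion [x, y, z, w].
In Python, from plant import * gives the robot as it stands.
- The arm moves only by the shell command python3 -m pendant 'ROWS' [FORCE]. ROWS is JSON, one flat list of numbers, 5 for each row, row after row: the opening, from 0 (shut) to 1 (fully open), then the shift along the tool's x, y, z in m, then the turn about the tool's z in degrees. A call has 1 to 10 rows; each row is the pose to reach, as a shift and turn from the pose commanded when the call began, along the tool's axes at that moment; what a row does not reach only later rows make up. A row lasts 1/8 s, in which the tool goes at most 62.5 mm and 10.7 degrees, less where a joint would pass 70% of its speed; a pose out of reach is approached as far as the arm can. A call with a gripper value outside its range is refused whole. The fingers move at their own pace and stop on an object; FORCE is the grip in N (left out, the last holds). Time passes only in rows, so rows that repeat a pose let the fingers close. It gives the time, the measured TCP pose, the force, the opening and the grip force at its end, in the units of the state.
- get_state(): the state, without advancing time (a new reading comes with each control period).
- snapshot(name): name is "scene" or "top"; returns (picture, depth): 480x640x3 uint8, red, green, blue; 480x640 float32, mm along the optical axis (not along the pixel's ray), 0 where there is no reading.
- camera_info(name): a dict with "K" (3x3 intrinsics, pixels), "position" and "attitude" of the camera in the world. Camera axes: x right, y down, z forward; pixel columns grow to the right and rows downward; lengths in mm; the calibration is good to about 2 mm. A picture is of the moment at which its call begins. camera_info takes no time and is no camera call.
- sign_off(): hands the job in; it is judged then, once.
Trained networks look in the newest picture that a camera, given by its name, has taken for a name from the list of things; names that differ only in an ending like _2 or _b are one class to them, and where a whole thing is asked for, a point or a joint stands for the part that bears it (a point fixed in the world has none). Each returns a list of dicts, best first, with "conf" (0 to 1); they miss things now and then, are a little off and sometimes report something else, mostly with a low value. They report only what shows in the picture. A call takes as long as a camera call. They do not tell look-alikes from the thing itself.
- cut_out(camera, thing): "pixels" (480x640 bool, what is visible of it) and "bbox" ([left, top, right, bottom] in pixels, round what is visible of it).
The state is a dict: "time": time; "joint_positions": joint angles; "joint_velocities": joint speeds; "joint_torque": joint torques, N m; "position": TCP position; "tcp_rot": TCP orientation; "wrist_force": force on the tool from outside, world axes, zero at the start; "torque": the same for the moment, N m; "finger_gap": finger opening in mm; "finger_force": force on a finger pad.
Only numpy, scipy, OpenCV 4.12 (cv2) and the standard library are available. Lean on these libraries where they do the work, as an engineer would, in place of code of your own. Each camera call takes 0.05 s, during which the arm holds its last target. There are 200 camera calls.

## Working session

There is one attempt and no reset: what is moved stays moved. The work goes in short steps, Python scripts to look and compute and a shell command to move; the robot and the scene stay as the last step left them, time stands still between calls to the robot, and variables do not carry over. Pictures are saved under pics/ and viewed, at most 10 in all, crops included, and the job is handed in when it is done.

```bash
mkdir -p pics; ls
python3 - <<'E'
from plant import *
import cv2
for n in("scene","top"):
    p,d=snapshot(n); cv2.imwrite(f"pics/{n}0.png",p[:,:,::-1]); print(n,camera_info(n))
s=get_state();print({k:s[k] for k in("time","position","tcp_rot","finger_gap")})
E
```

```text
pics
scene {'K': array([[566.95057966,   0.        , 324.51833589],
       [  0.        , 566.95057966, 241.9128887 ],
       [  0.        ,   0.        ,   1.        ]]), 'position': array([1158.34509684,  714.67389022, 1065.99590905]), 'attitude': array([ 0.32701808,  0.86683722, -0.3547082 , -0.12583524])}
top {'K': array([[524.79445799,   0.        , 330.31281542],
       [  0.        , 524.79445799, 243.60156449],
       [  0.        ,   0.        ,   1.        ]]), 'position': array([ 311.63356506,  -31.28835978, 1711.70178607]), 'attitude': array([ 0.70613145, -0.70484402,  0.04805667, -0.04757972])}
{'time': 0.1, 'position': array([ 205.2465256 , -589.98499469,  230.58613093]), 'tcp_rot': array([ 9.86019081e-01,  1.66631216e-01, -1.32171730e-04, -6.26223272e-04]), 'finger_gap': 85.41763111408058}
```

View pics/scene0.png

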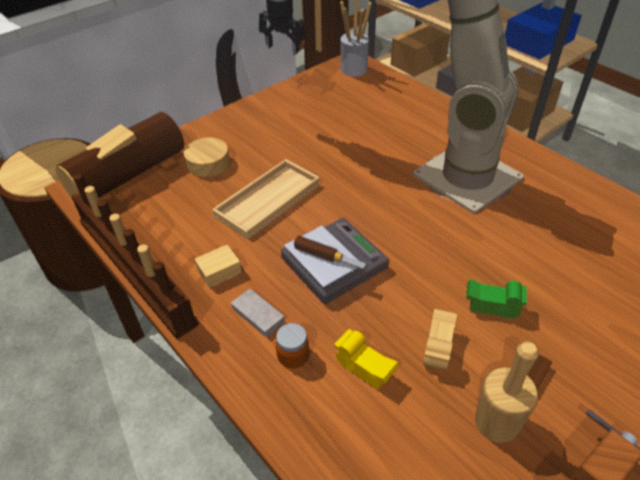

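View pics/top0.png

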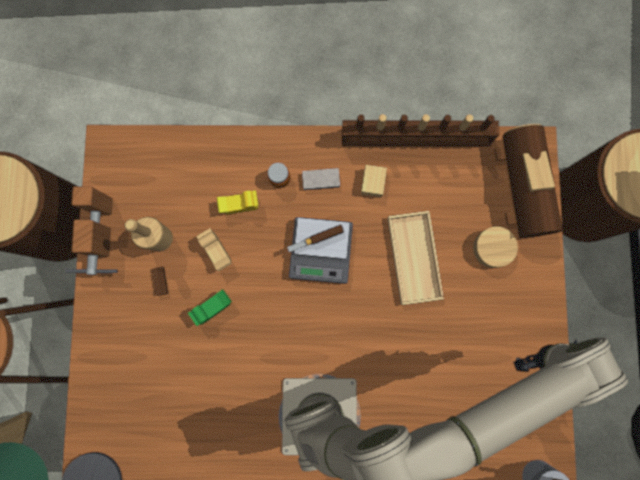

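Top view: bare-wood bird at (213,250), yellow look-alike at (238,202), green at (210,307). The bare-wood one fits. The gouge is on the scale pan at (318,238), tray at (415,257). Next I measure these and confirm the bird in a crop.

```bash
cat > h.py <<'E'
from plant import *
import numpy as np, cv2
from scipy.spatial.transform import Rotation as R
def cloud(cam,d):
    c=camera_info(cam);K=c["K"];v,u=np.mgrid[:480,:640]
    P=np.dstack([(u-K[0,2])/K[0,0]*d,(v-K[1,2])/K[1,1]*d,d])
    return P@R.from_quat(c["attitude"]).as_matrix().T+c["position"]
def rect(P):  # min area rect of xy
    (c,s,a)=cv2.minAreaRect(P[:,:2].astype(np.float32)); return np.round(c),np.round(s),round(a,1)
def axis(P):
    m=P[:,:2].mean(0);w,v=np.linalg.eigh(np.cov((P[:,:2]-m).T));return np.round(m,1),np.round(np.degrees(np.arctan2(v[1,1],v[0,1])),1)
E
python3 - <<'E'
from h import *
for cam in("top","scene"):
    p,d=snapshot(cam);W=cloud(cam,d)
    for t in("bird","gouge","tray","scale"):
        for r in cut_out(cam,t)[:4]:
            m=r["pixels"]&(d>0)
            if m.sum()<20: continue
            P=W[m];z=P[:,2]
            print(cam,t,round(r["conf"],2),r["bbox"],"n",m.sum(),"z",np.percentile(z,[5,50,95]).round(),rect(P),axis(P),"rgb",p[m].mean(0).round())
            np.save(f"{cam}_{t}_{r['bbox'][0]:.0f}.npy",P)
    if cam=="top":
        cv2.imwrite("pics/crop1.png",cv2.resize(p[180:340,170:370],None,fx=4,fy=4,interpolation=cv2.INTER_CUBIC)[:600,:,::-1][:600])
E
```

```text
top bird 0.98 [214.1, 191.0, 259.5, 216.7] n 776 z [ 2. 52. 75.] (array([683., 274.]), array([ 77., 139.]), 12.2) (array([671.2, 266.6]), np.float64(96.8)) rgb [181. 168.  51.]
top bird 0.64 [194.9, 229.9, 231.4, 271.2] n 717 z [26. 54. 77.] (array([516., 341.]), array([131.,  59.]), 31.6) (array([518.6, 335.4]), np.float64(-148.7)) rgb [187. 157. 109.]
top gouge 0.57 [288.7, 221.6, 344.0, 250.5] n 428 z [73. 84. 93.] (array([550.,  14.]), array([ 29., 182.]), 22.8) (array([554. ,   3.9]), np.float64(111.4)) rgb [108.  91.  78.]
top tray 0.91 [388.7, 211.9, 441.1, 305.3] n 3928 z [ 0.  8. 31.] (array([ 501., -309.]), array([301., 151.]), 8.8) (array([ 497.1, -308. ]), np.float64(-171.9)) rgb [192. 168. 126.]
top scale 0.69 [290.6, 215.8, 354.1, 281.7] n 3137 z [34. 51. 64.] (array([526.,  -2.]), array([190., 209.]), 84.6) (array([512.7,  -2.5]), np.float64(-174.9)) rgb [129. 133. 134.]
scene bird 0.78 [334.5, 328.9, 397.7, 389.3] n 1971 z [13. 52. 76.] (array([663., 253.]), array([ 91., 161.]), 5.4) (array([682.3, 269.4]), np.float64(101.3)) rgb [190. 162.   1.]
scene bird 0.59 [423.
[... 372 characters left out ...]
, 364.7, 266.5] n 794 z [69. 84. 91.] (array([554.,  14.]), array([ 32., 185.]), 23.4) (array([562.3,   4. ]), np.float64(114.4)) rgb [105.  82.  67.]
scene gouge 0.56 [230.9, 289.0, 282.6, 337.9] n 1353 z [ 8. 25. 29.] (array([762.,  -4.]), array([ 63., 132.]), 5.1) (array([765.5,   6.3]), np.float64(95.6)) rgb [162. 150. 143.]
scene tray 0.62 [212.6, 160.5, 317.5, 239.8] n 4033 z [ 5. 11. 32.] (array([ 501., -307.]), array([295., 143.]), 7.9) (array([ 505.6, -307.9]), np.float64(-171.1)) rgb [191. 156. 107.]
scene tray 0.62 [195.6, 244.1, 243.2, 289.1] n 1301 z [ 4. 44. 49.] (array([ 744., -195.]), array([122., 103.]), 80.3) (array([ 757.8, -163.7]), np.float64(174.0)) rgb [190. 155.  94.]
```

View pics/crop1.png

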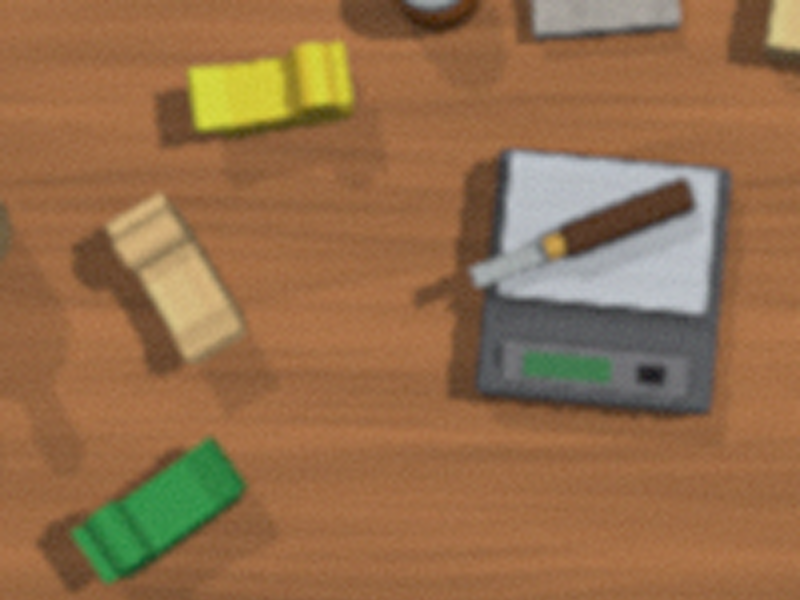

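The crop confirms it: bare light-wood bird at crop (175,278), with its head (raised part) at the upper left. The gouge's butt is at (688,193) and its tip at (475,277). Now I refine the poses.

Run:
```python
from h import *
import glob
ims={}
for cam in("top","scene"):
    p,d=snapshot(cam);W=cloud(cam,d);ims[cam]=1
    x,y,z=W[...,0],W[...,1],W[...,2]
    near=lambda cx,cy,r:(np.hypot(x-cx,y-cy)<r)&(d>0)
    # pan: bright, z~60
    m=near(547,0,140)&(abs(z-60)<4)&(p.min(2)>130); print(cam,"pan",m.sum(),rect(W[m]),np.median(z[m]))
    m=near(525,0,170)&(z>25);print(" scale all",rect(W[m]))
    m=near(567,-21,75)&(z>72)&(p.max(2)<110); print(" handle",m.sum(),rect(W[m]),axis(W[m]),np.percentile(z[m],[50,95]))
    m=near(554,14,130)&(z>70); print(" gouge",rect(W[m]),axis(W[m]))
    m=near(520,338,100)&(z>40); 
    print(" bird>40",rect(W[m]),axis(W[m]))
    m=near(520,338,100)&(z>66);print(" head",W[m].mean(0),m.sum())
    m=near(501,-308,200)&(z>26)&(z<35); print(" tray rim",rect(W[m]))
    m=near(501,-308,200)&(z>14); print(" tray>14",rect(W[m]))
```

```text
top pan 997 (array([556.,  -5.]), array([164., 115.]), 84.8) 59.60752019956544
 scale all (array([522.,   2.]), array([197., 201.]), 84.7)
 handle 281 (array([563., -19.]), array([ 26., 108.]), 22.1) (array([562.6, -19.7]), np.float64(111.9)) [86.31302838 92.69388738]
 gouge (array([553.,  11.]), array([175.,  96.]), 86.3) (array([554.8,   2.5]), np.float64(111.2))
 bird>40 (array([518., 338.]), array([132.,  51.]), 31.5) (array([518.5, 337.1]), np.float64(-148.6))
 head [550.35409805 357.22144265  73.04973395] 159
 tray rim (array([ 507., -372.]), array([289., 268.]), 7.5)
 tray>14 (array([ 507., -363.]), array([291., 289.]), 7.9)
scene pan 1317 (array([557.,  -6.]), array([169., 118.]), 84.4) 61.103345285502314
 scale all (array([524.,   1.]), array([197., 202.]), 84.6)
 handle 456 (array([566., -11.]), array([ 27., 124.]), 21.5) (array([571.9, -15.2]), np.float64(112.2)) [86.97608948 91.80639907]
 gouge (array([553.,  14.]), array([ 32., 183.]), 22.6) (array([560.8,   5.4]), np.float64(113.9))
 bird>40 (array([519., 337.]), array([134.,  50.]), 32.1) (array([524.3, 340.4]), np.float64(-148.0))
 head [556.60622947 360.68156984  73.31806046] 362
 tray rim (array([ 510., -372.]), array([296., 270.]), 8.2)
 tray>14 (array([ 509., -370.]), array([296., 273.]), 7.8)
```

```bash
cat >> h.py <<'E'
def goto(x,y,z,hd):
    s=get_state();M=R.from_quat(s["tcp_rot"]).as_matrix();h=np.degrees(np.arctan2(M[1,0],M[0,0]))
    d=M.T@(np.array([x,y,z])-s["position"])/1e3
    print("t",s["time"],"pos",s["position"].round(1),"hd",round(h,1),"tilt",M[2].round(3),"gap",round(s["finger_gap"],1),"-> shift",d.round(4),"turn",round((h-hd+180)%360-180,1))
E
python3 -c "
from h import *
goto(566,-19,190,112.3)"
python3 -m pendant '[1,0.053,-0.042,0,-9.4, 1,0.106,-0.084,0,-18.8, 1,0.159,-0.126,0,-28, 1,0.212,-0.168,0,-38, 1,0.265,-0.21,0,-47, 1,0.318,-0.252,0,-57, 1,0.371,-0.294,0.01,-66, 1,0.424,-0.336,0.02,-75, 1,0.477,-0.378,0.03,-84, 1,0.528,-0.421,0.04,-93]' 40
python3 -c "
from h import *
goto(566,-19,120,112.3)"
```

```text
t 0.7 pos [ 205.4 -590.3  231.4] hd 19.2 tilt [ 0.  0. -1.] gap 85.6 -> shift [ 0.5283 -0.4211  0.0413] turn -93.1
time: 1.95
position: [539.4, -62.5, 199.1]
tcp_rot: [0.556, 0.831, 0.0, 0.001]
wrist_force: [0.8, -0.5, -0.3]
finger_gap: 85.6
finger_force: 0.0
t 1.95 pos [539.4 -62.5 199.1] hd 112.4 tilt [-0.001  0.001 -1.   ] gap 85.6 -> shift [0.0301 0.0412 0.0791] turn 0.1
```

```bash
python3 -m pendant '[1,0,0,0,0, 1,0,0,0,0]' >/dev/null
python3 -c "
from h import *
goto(566,-19,62,112.3)
for cam in('top','scene'):
    p,d=snapshot(cam)
    for r in cut_out(cam,'gouge')[:2]: print(cam,r['conf'],r['bbox'])
    cv2.imwrite(f'pics/{cam}1.png',p[:,:,::-1])
"
```

```text
t 2.2 pos [538.3 -64.4 198.9] hd 112.1 tilt [-0. -0. -1.] gap 85.0 -> shift [0.0317 0.0429 0.1368] turn -0.2
top 0.73 [303.6, 169.5, 338.3, 190.5]
top 0.59 [291.6, 231.4, 321.8, 250.9]
scene 0.63 [294.4, 234.5, 363.6, 265.4]
```

```bash
python3 -m pendant '[1,0.032,0.043,0.02,0, 1,0.032,0.043,0.06,0, 1,0.032,0.043,0.085,0, 1,0.032,0.043,0.085,0]' 
python3 -c "
from h import *
goto(566,-19,62,112.3)
p,d=snapshot('scene')
cv2.imwrite('pics/scene2.png',cv2.resize(p[170:320,240:440],None,fx=4,fy=4,interpolation=cv2.INTER_CUBIC)[:,:,::-1])
"
```

```text
time: 2.9
position: [564.8, -19.1, 112.5]
tcp_rot: [0.558, 0.83, -0.001, -0.001]
wrist_force: [-0.3, 0.2, -0.1]
finger_gap: 85.3
finger_force: 0.0
t 2.9 pos [564.8 -19.1 112.5] hd 112.1 tilt [ 0.001 -0.003 -1.   ] gap 85.3 -> shift [-0.0004  0.0012  0.0505] turn -0.2
```

View pics/scene2.png

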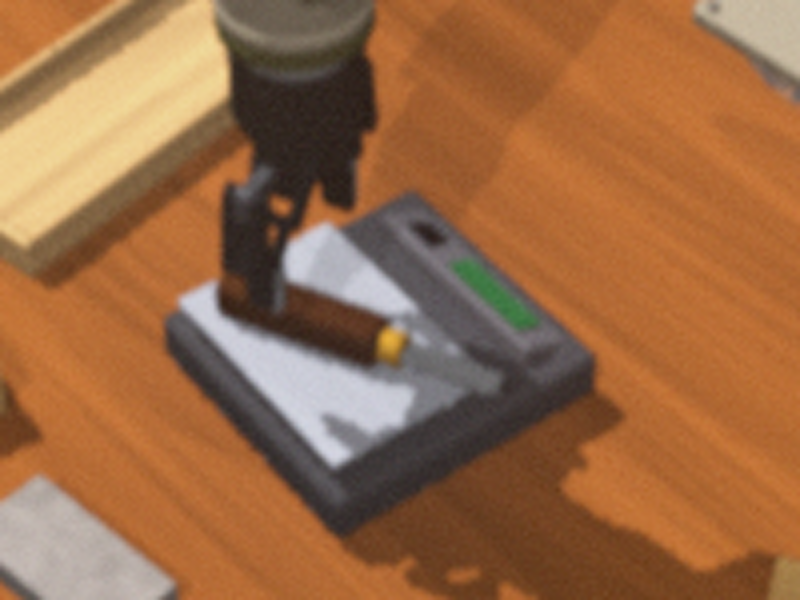

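The fingers straddle the handle at crop (270,300), with the ferrule at (390,345). Descending and gripping.

```bash
python3 -m pendant '[1,0,0.001,0.025,0, 1,0,0.001,0.042,0, 1,0,0.001,0.05,0, 1,0,0.001,0.05,0, 0,0,0.001,0.05,0, 0,0,0.001,0.05,0, 0,0,0.001,0.05,0, 0,0,0.001,0.05,0, 0,0,0.001,0.05,0, 0,0,0.001,0.05,0]' 50
python3 -m pendant '[0,0,0,0,0, 0,0,0,-0.005,0, 0,0,0,-0.02,0, 0,0,0,-0.04,0,0,0,0,-0.04,0]'
```

```text
time: 4.2
position: [567.4, -17.7, 64.4]
tcp_rot: [0.558, 0.83, 0.0, 0.0]
wrist_force: [-0.3, -0.2, 5.8]
finger_gap: 27.3
finger_force: 51.4
time: 4.82
position: [568.4, -17.6, 106.4]
tcp_rot: [0.558, 0.83, 0.001, 0.002]
wrist_force: [-0.2, 0.7, -1.0]
finger_gap: 27.1
finger_force: 50.6
```

```bash
python3 -m pendant '[0,0,0,-0.04,0, 0,0,0,-0.06,0, 0,0,0,-0.06,0]'
python3 -c "
from h import *
goto(464,-313,165,8)
for cam in('top','scene'):
    p,d=snapshot(cam);W=cloud(cam,d)
    for r in cut_out(cam,'gouge')[:2]:
        P=W[r['pixels']&(d>0)];print(cam,r['conf'],r['bbox'],rect(P),axis(P),np.percentile(P[:,2],[2,50,98]).round())
    cv2.imwrite(f'pics/{cam}3.png',p[:,:,::-1])
"
```

```text
time: 5.2
position: [567.9, -17.7, 165.1]
tcp_rot: [0.558, 0.83, 0.001, 0.001]
wrist_force: [-0.4, -0.6, -1.3]
finger_gap: 27.2
finger_force: 50.5
t 5.2 pos [567.9 -17.7 165.1] hd 112.2 tilt [-0.002  0.002 -1.   ] gap 27.2 -> shift [-0.2342 -0.2076 -0.    ] turn 104.2
scene 0.68 [293.2, 209.0, 366.0, 238.9] (array([479., -42.]), array([246., 181.]), 36.7) (array([550. ,  18.4]), np.float64(110.3)) [ 42. 178. 190.]
scene 0.21 [423.8, 309.2, 457.7, 369.3] (array([520., 338.]), array([133.,  52.]), 30.8) (array([529.7, 343.7]), np.float64(-148.0)) [22. 55. 78.]
```

```bash
python3 -m pendant '[0,-0.02,-0.018,0,8, 0,-0.045,-0.04,0,18, 0,-0.072,-0.063,0,28, 0,-0.099,-0.087,0,38, 0,-0.126,-0.111,0,49, 0,-0.153,-0.135,0,60, 0,-0.18,-0.16,0,71, 0,-0.205,-0.182,0,82, 0,-0.225,-0.2,0,93, 0,-0.234,-0.208,0,104]'
python3 -m pendant '[0,0,0,0,0, 0,0,0,0,0]' >/dev/null
python3 -c "
from h import *
goto(464,-313,60,8)"
```

```text
time: 6.65
position: [461.3, -314.5, 162.7]
tcp_rot: [0.997, 0.081, -0.001, -0.0]
wrist_force: [-0.3, 0.1, -1.3]
finger_gap: 27.3
finger_force: 50.5
t 6.9 pos [ 463.  -311.9  163.4] hd 10.0 tilt [-0.    -0.001 -1.   ] gap 27.5 -> shift [0.0008 0.0014 0.1034] turn 2.0
```

```bash
python3 -m pendant '[0,0.001,0.001,0.03,2, 0,0.001,0.001,0.06,2, 0,0.001,0.001,0.09,2, 0,0.001,0.001,0.105,2, 0,0.001,0.001,0.105,2]'
python3 -c "
from h import *
goto(464,-313,13,8)
p,d=snapshot('scene')
cv2.imwrite('pics/scene4.png',cv2.resize(p[120:270,180:380],None,fx=4,fy=4,interpolation=cv2.INTER_CUBIC)[:,:,::-1])
"
```

```text
time: 7.52
position: [463.8, -313.0, 58.3]
tcp_rot: [0.998, 0.068, -0.001, -0.001]
wrist_force: [-0.3, 0.3, -1.8]
finger_gap: 27.0
finger_force: 50.6
t 7.525 pos [ 463.8 -313.    58.3] hd 7.8 tilt [-0.001 -0.001 -1.   ] gap 27.0 -> shift [0.0003 0.0001 0.0453] turn -0.2
```

View pics/scene4.png

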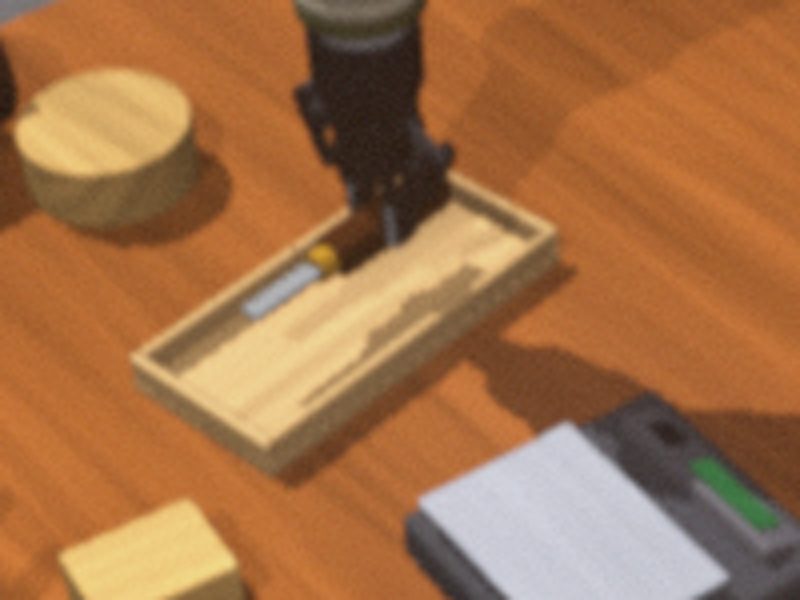

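The gouge is parallel to the tray and above it: tip at (255,305), handle at (370,235), scale pan empty. Lowering and releasing.

```bash
python3 -m pendant '[0,0,0,0.02,0, 0,0,0,0.035,0, 0,0,0,0.042,0, 0,0,0,0.045,0, 0,0,0,0.045,0]'
python3 -c "
from h import *
goto(464,-313,12,8)"
```

```text
time: 8.2
position: [464.2, -313.9, 14.3]
tcp_rot: [0.998, 0.067, 0.0, 0.0]
wrist_force: [0.1, -0.6, -0.9]
finger_gap: 26.9
finger_force: 50.6
t 8.2 pos [ 464.2 -313.9   14.3] hd 7.7 tilt [ 0.  0. -1.] gap 26.9 -> shift [-0.0001 -0.0009  0.0023] turn -0.3
```

```bash
python3 -m pendant '[0,0,0,0.002,0, 0,0,0,0.002,0, 0.45,0,0,0.002,0, 0.6,0,0,0.002,0, 0.6,0,0,0.002,0, 0.6,0,0,0.002,0]'
python3 -m pendant '[0.6,0,0,-0.02,0, 0.6,0,0,-0.06,0, 0.6,0,0,-0.12,0, 1,0,0,-0.17,0, 1,0,0,-0.17,0]'
python3 -c "
from h import *
goto(518.5,337.5,170,31.7)
c=np.array([501,-308]);a=np.radians(8);
for cam in('top','scene'):
    p,d=snapshot(cam);W=cloud(cam,d)
    x,y,z=np.moveaxis(W,2,0); u=(x-501)*np.cos(a)+(y+308)*np.sin(a); v=-(x-501)*np.sin(a)+(y+308)*np.cos(a)
    m=(abs(u)<130)&(abs(v)<50)&(z>20)&(z<60); print(cam,m.sum(),'u',np.percentile(u[m],[1,50,99]).round(),'v',np.percentile(v[m],[1,50,99]).round(),'z',np.percentile(z[m],[2,50,98]).round())
    cv2.imwrite(f'pics/{cam}5.png',p[:,:,::-1])
"
```

```text
time: 8.95
position: [464.0, -313.8, 12.0]
tcp_rot: [0.998, 0.067, 0.0, 0.0]
wrist_force: [0.1, -0.0, 0.6]
finger_gap: 51.1
finger_force: 0.0
time: 9.57
position: [466.0, -314.8, 186.5]
tcp_rot: [0.998, 0.067, 0.003, 0.002]
wrist_force: [0.2, -0.2, 0.9]
finger_gap: 84.2
finger_force: 0.0
t 9.575 pos [ 466.  -314.8  186.5] hd 7.7 tilt [ 0.006  0.005 -1.   ] gap 84.2 -> shift [ 0.1396 -0.6394  0.014 ] turn -24.0
top 232 u [-85.   9.  86.] v [-11.   4.  15.] z [21. 30. 41.]
scene 499 u [-90. -14.  87.] v [-14.   5.  16.] z [21. 33. 41.]
```

View pics/scene5.png

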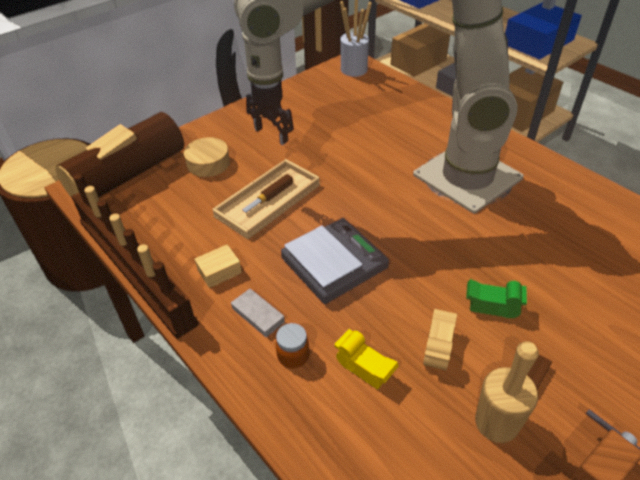

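Gouge lies in the tray at (268,193), pan is empty, bystanders undisturbed. Next, the bird.

```bash
python3 -m pendant '[1,0.01,-0.045,0,0, 1,0.022,-0.1,0,-4, 1,0.035,-0.16,0,-8, 1,0.048,-0.22,0,-12, 1,0.061,-0.28,0,-16, 1,0.074,-0.34,0,-20, 1,0.087,-0.4,0,-24, 1,0.1,-0.46,0,-24, 1,0.113,-0.52,0,-24, 1,0.125,-0.57,0,-24]'>/dev/null
python3 -m pendant '[1,0,0,0,0, 1,0,0,0,0]' >/dev/null
python3 -c "
from h import *
goto(515,335,120,31.7)"
```

```text
t 11.175 pos [510.7 267.1 180.5] hd 31.7 tilt [-0.003 -0.    -1.   ] gap 85.2 -> shift [ 0.0395 -0.0555  0.0604] turn 0.0
```

```bash
python3 -m pendant '[1,0.02,-0.028,0,0, 1,0.04,-0.056,0.02,0, 1,0.04,-0.056,0.06,0, 1,0.04,-0.056,0.06,0]' >/dev/null
python3 -c "
from h import *
goto(515,335,14,31.7)
for cam in('top','scene'):
    p,d=snapshot(cam);W=cloud(cam,d);x,y,z=np.moveaxis(W,2,0)
    m=(np.hypot(x-518,y-338)<90)&(z>40)&(z<80)&(p[...,0]>110)&(d>0);print(cam,rect(W[m]),m.sum())
cv2.imwrite('pics/scene6.png',cv2.resize(p[250:400,350:550],None,fx=4,fy=4,interpolation=cv2.INTER_CUBIC)[:,:,::-1])
"
```

```text
t 11.675 pos [514.8 333.5 118.8] hd 31.6 tilt [-0.006  0.001 -1.   ] gap 85.4 -> shift [ 0.0016 -0.0013  0.1048] turn -0.1
top (array([579., 347.]), array([17.,  5.]), 47.4) 10
scene (array([520., 338.]), array([131.,  50.]), 32.1) 1197
```

View pics/scene6.png

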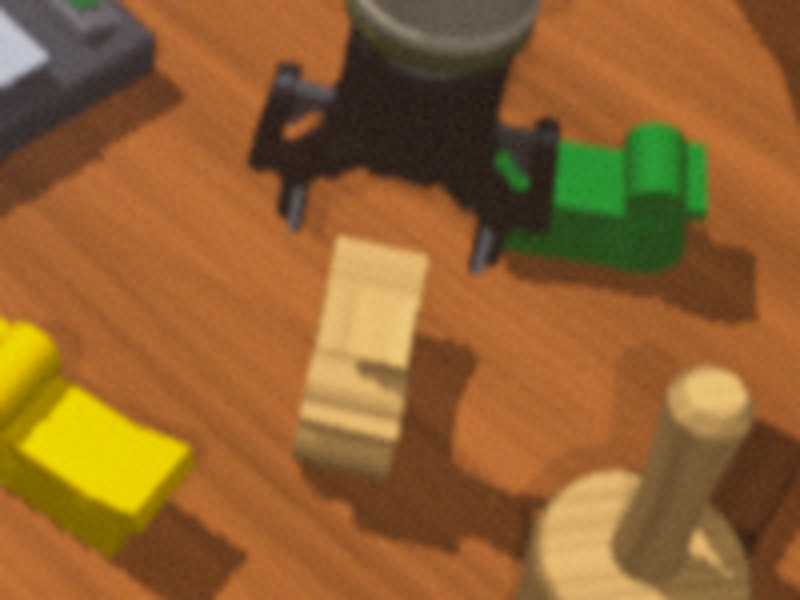

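The fingers, at crop (290,200) and (485,250), straddle the bare-wood bird (365,340), clear of its neighbours. Descending.

```bash
python3 -m pendant '[1,0.002,-0.001,0.03,0, 1,0.002,-0.001,0.06,0, 1,0.002,-0.001,0.085,0, 1,0.002,-0.001,0.1,0, 1,0.002,-0.001,0.105,0, 1,0.002,-0.001,0.105,0, 0,0.002,-0.001,0.105,0, 0,0.002,-0.001,0.105,0, 0,0.002,-0.001,0.105,0, 0,0.002,-0.001,0.105,0]' 50
python3 -m pendant '[0,0,0,0,0, 0,0,0,-0.005,0, 0,0,0,-0.02,0, 0,0,0,-0.05,0, 0,0,0,-0.08,0, 0,0,0,-0.12,0,0,0,0,-0.12,0,0,0,0,-0.12,0]'
python3 -c "
from h import *
s=get_state()
for cam in('top','scene'):
    p,d=snapshot(cam);W=cloud(cam,d);x,y,z=np.moveaxis(W,2,0)
    m=(np.hypot(x-518,y-338)<90)&(z>160)&(z<200)&(p[...,0]>110)&(d>0)&(p[...,0]>p[...,2]+25.);print(cam,rect(W[m]),m.sum(),z[m].max())
goto(556.5,-5,140,84.7)
cv2.imwrite('pics/scene7.png',cv2.resize(p[200:350,350:550],None,fx=4,fy=4,interpolation=cv2.INTER_CUBIC)[:,:,::-1])
"
```

```text
time: 13.02
position: [517.5, 338.6, 17.8]
tcp_rot: [0.962, 0.273, 0.001, 0.0]
wrist_force: [0.1, -0.9, 5.5]
finger_gap: 49.2
finger_force: 53.5
time: 14.02
position: [516.7, 338.1, 136.8]
tcp_rot: [0.962, 0.273, -0.0, 0.0]
wrist_force: [-0.1, -0.3, -2.9]
finger_gap: 49.4
finger_force: 52.7
top (array([558., 320.]), array([85.,  4.]), 53.2) 7 193.05037737932162
scene (array([540., 348.]), array([99., 82.]), 59.8) 884 198.40742398797397
t 14.125 pos [516.4 337.9 135.8] hd 31.7 tilt [-0.002  0.    -1.   ] gap 49.3 -> shift [-0.1462  0.3127 -0.0038] turn -53.0
```

View pics/scene7.png

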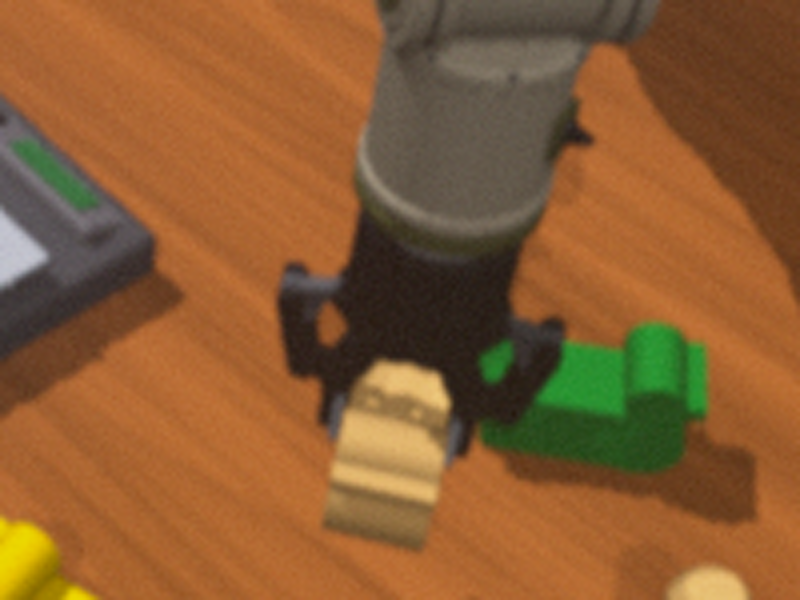

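Bird is gripped by its flanks and level, held at crop (395,450). Carrying it to the pan.

```bash
python3 -m pendant '[0,-0.012,0.026,-0.004,-4, 0,-0.035,0.075,-0.004,-11, 0,-0.058,0.125,-0.004,-19, 0,-0.082,0.175,-0.004,-27, 0,-0.105,0.225,-0.004,-35, 0,-0.125,0.268,-0.004,-43, 0,-0.138,0.296,-0.004,-49, 0,-0.146,0.313,-0.004,-53, 0,-0.146,0.313,-0.004,-53, 0,-0.146,0.313,-0.004,-53]'
python3 -c "
from h import *
goto(556.5,-5,90,84.7)
p,d=snapshot('scene');W=cloud('scene',d);x,y,z=np.moveaxis(W,2,0)
for r in cut_out('scene','bird')[:4]:
    P=W[r['pixels']&(d>0)&(z>120)]
    if len(P)>100: print(r['conf'],r['bbox'],rect(P[P[:,2]<205]),axis(P),np.percentile(P[:,2],[1,50,99]).round())
"
```

```text
time: 15.38
position: [557.0, -3.2, 140.6]
tcp_rot: [0.739, 0.674, -0.0, -0.001]
wrist_force: [-0.5, 0.9, -2.1]
finger_gap: 49.3
finger_force: 52.6
t 15.375 pos [557.   -3.2 140.6] hd 84.7 tilt [ 0.001 -0.001 -1.   ] gap 49.3 -> shift [-0.0018 -0.0003  0.0506] turn 0.0
0.77 [314.4, 210.4, 349.3, 247.1] (array([562.,  19.]), array([93., 56.]), 85.1) (array([566.9,  35.4]), np.float64(83.2)) [131. 176. 201.]
```

```bash
python3 -m pendant '[0,-0.004,0,0.02,0, 0,-0.004,0,0.04,0, 0,-0.004,0,0.052,0, 0,-0.004,0,0.058,0, 0,-0.004,0,0.06,0, 0,-0.004,0,0.06,0]'
python3 -c "
from h import *
goto(556.5,-7,77,84.7)
print(get_state()['wrist_force'])"
```

```text
time: 16.23
position: [557.3, -8.5, 81.3]
tcp_rot: [0.739, 0.674, 0.0, 0.0]
wrist_force: [-0.8, 0.4, -1.1]
finger_gap: 49.5
finger_force: 52.6
t 16.225 pos [557.3  -8.5  81.3] hd 84.7 tilt [ 0.     0.001 -1.   ] gap 49.5 -> shift [ 0.0014 -0.0009  0.0043] turn 0.0
[-0.84482727  0.37454399 -1.09231416]
```

```bash
python3 -m pendant '[0,0.001,0,0.002,0, 0,0.001,0,0.003,0,0,0.001,0,0.003,0]'
```

```text
time: 16.6
position: [557.1, -7.6, 78.0]
tcp_rot: [0.739, 0.674, -0.0, 0.0]
wrist_force: [-1.2, -0.4, -2.9]
finger_gap: 49.3
finger_force: 52.6
```

```bash
python3 -m pendant '[0,0,0,0.001,0, 0,0,0,0.002,0,0,0,0,0.002,0]'
```

```text
time: 16.98
position: [557.2, -7.6, 77.8]
tcp_rot: [0.739, 0.674, -0.0, 0.001]
wrist_force: [-9.5, -0.8, 18.3]
finger_gap: 49.6
finger_force: 55.1
```

In contact (18 N). I release and back off.

```bash
python3 -m pendant '[0,0,0,-0.001,0, 0.7,0,0,-0.001,0, 1,0,0,-0.001,0, 1,0,0,-0.001,0, 1,0,0,-0.001,0]'
python3 -m pendant '[1,0,0,-0.01,0, 1,0,0,-0.04,0, 1,0,0,-0.09,0, 1,0,0,-0.15,0, 1,0,0.05,-0.15,0, 1,-0.02,0.11,-0.15,0, 1,-0.05,0.16,-0.15,0, 1,-0.1,0.19,-0.15,0, 1,-0.15,0.2,-0.15,0, 1,-0.2,0.2,-0.15,0]'
python3 - <<'E'
from h import *
for cam in('top','scene'):
    p,d=snapshot(cam);W=cloud(cam,d);x,y,z=np.moveaxis(W,2,0)
    c=(np.hypot(x-557,y+5)<95)&(d>0)
    m=c&(z>95)&(z<145); print(cam,"bird",rect(W[m]),m.sum(),"z",np.percentile(z[m],[2,50,99]).round())
    a=np.radians(-5.3);q=W[m][:,:2]-[556.5,-5];print("  panframe x",np.percentile(q@[np.cos(a),np.sin(a)],[1,99]).round(),"y",np.percentile(q@[-np.sin(a),np.cos(a)],[1,99]).round())
cv2.imwrite('pics/scene8.png',p[:,:,::-1])
print(get_state()['wrist_force'])
E
```

```text
time: 17.6
position: [557.1, -7.5, 76.9]
tcp_rot: [0.739, 0.674, -0.0, -0.0]
wrist_force: [0.2, 0.1, -0.5]
finger_gap: 85.2
finger_force: 0.0
time: 18.85
position: [738.2, -226.3, 227.0]
tcp_rot: [0.739, 0.674, 0.0, -0.0]
wrist_force: [-0.5, 0.7, -0.4]
finger_gap: 85.6
finger_force: 0.0
top bird (array([556.,  -6.]), array([130.,  51.]), 84.6) 719 z [102. 113. 139.]
  panframe x [-26.  24.] y [-65.  62.]
scene bird (array([557.,  -4.]), array([131.,  55.]), 84.1) 1098 z [ 96. 114. 139.]
  panframe x [-24.  27.] y [-62.  63.]
[ 0.6331205  -0.04295636 -0.10680705]
```

View pics/scene8.png

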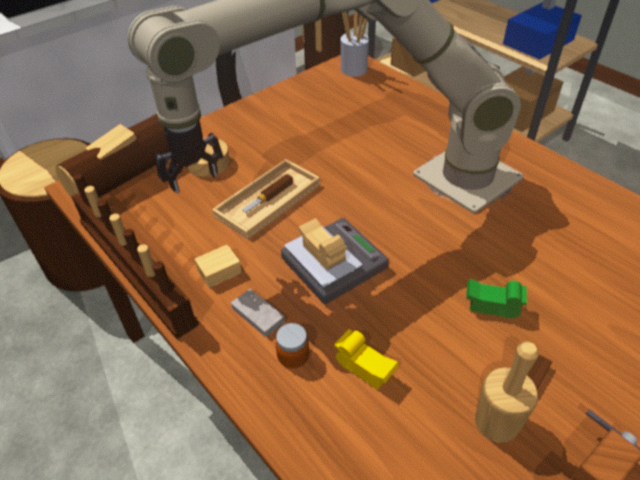

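The bird stands centred on the pan at (323,245), within 2 mm. The gouge is in the tray at (268,193), the bystanders are in place and the arm is clear. Handing in.

```bash
python3 -m pendant '[1,0,0,0,0, 1,0,0,0,0]' | head -2; python3 -c "
from plant import *
print(sign_off())"
```

```text
time: 19.2
position: [738.1, -223.2, 227.5]
the job is handed in; nothing more can be done
None
```

The job is handed in (verdict not shown): in the last pictures the gouge lies inside the tray and the bird stands upright within about 2 mm of the pan's centre, both released, with the other things where they were.

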